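# Push the catch tub home under the can crusher and chock it

## Robot

A 6-joint arm with a two-finger parallel gripper is mounted at the origin on the work surface. World frame = base frame: x ahead of the robot, y to its left, z up, the work surface at z = 0. Lengths are in mm, angles in degrees, forces in N, time in s.
With the tool pointing down it reaches from about 350 to 950 mm from the base axis. Payload 17.4 kg.
Tool frame: the origin (TCP) lies midway between the tips of the shut fingers; the grasp point (between the pads) lies 19 mm behind it; z points along the fingers, x is the direction in which the jaws open and shut, and the axes are right-handed (so a half turn about z gives the same grasp; the last joint's range is limited). The gripper opens to 93 mm and grips with 3 to 60 N. Pads are 15 mm wide; open, the fingers measure 128 mm over their backs; the gripper's body (75 mm by 188 mm) begins 65 mm behind the grasp point.
Start: joints at [-70.405, 6.646, 82.598, -0, 90.757, -2.166], TCP at [250.237, -626.908, 218.646] pointing down, gripper open.
Joint ranges: [-162.19, 162.19], [-47.58, 125.68], [4.15, 143.07], [-65.23, 245.23], [0.69, 171.88], [-170.13, 170.13]. Speed limits (degrees/s): [108.29, 108.29, 127.2, 180, 180, 180].

## Interface

Orientations are given as [roll, pitch, yaw] about the fixed x, y, z axes, in that order (R = Rz(yaw) Ry(pitch) Rx(roll)).
In Python, from rig import bot gives the robot as it stands.
- The arm moves only by the tool drive_tool, never from a script. Its argument "rows" is text: rows parted by semicolons, each of 7 numbers parted by spaces: the opening, from 0 (shut) to 1 (fully open), then the shift along the tool's x, y, z in m, then the turn, a rotation vector about the tool's x, y, z in rad. A call has exactly 8 rows; each row is the pose to reach, as a shift and turn from the pose measured when the call began, along the tool's axes at that moment; what a row does not reach only later rows make up. A row lasts 1/12 s, in which the tool goes at most 41.7 mm and 7.16 degrees, less where a joint would pass 70% of its speed; a pose out of reach is approached as far as the arm can. A call with a gripper value outside its range is refused whole. The fingers move at their own pace and stop on an object; the grip force is fixed at half the most. Time passes only in rows, so rows that repeat a pose let the fingers close, or fill a call up. It gives the time, the measured TCP pose, the force and the opening at its end, in the units of the state.
- bot.read_state(): the state, without advancing time (a new reading comes with each control period).
- bot.read_camera(name): name is "scene" or "side" or "wrist"; returns (picture, depth): 384x512x3 uint8, red, green, blue; 384x512 float32, mm along the optical axis (not along the pixel's ray), 0 where there is no reading.
- bot.calibration(name): a dict with "intrinsics" (3x3 intrinsics, pixels), "rvec" (rotation vector, rad) and "tvec" (3), from world to camera coordinates, as OpenCV has them. Camera axes: x right, y down, z forward; pixel columns grow to the right and rows downward; lengths in mm; the calibration is good to about 2 mm. A picture is of the moment at which its call begins: read the wrist's pose just before it. calibration takes no time and is no camera call; for the wrist camera it gives the pose at the moment of the call.
- bot.finish_job(): hands the job in, once; it reports no verdict.
The state is a dict: "time": time; "joint_positions": joint angles; "qd": joint speeds; "tau": joint torques, N m; "tcp_pos": TCP position; "orientation": TCP orientation; "wrist_force": force on the tool from outside, world axes, zero at the start; "moment": the same for the moment, N m; "grip_width": finger opening in mm.
Only numpy, scipy, OpenCV 4.12 (cv2) and the standard library are available. Lean on these libraries where they do the work, as an engineer would, in place of code of your own. Each camera call takes 0.05 s, during which the arm holds its last target. There are 200 camera calls.

## Task

The yellow tub has crept out of its place under the can crusher. Push it along the tiles fully home into the corner of the two steel angle stops, flat against both, and push the wooden block along the tiles so that one of its long sides lies flat against the tub's left side (the side facing away from the crusher's post), near the middle of that side, as a chock. Only push: lift or tip neither, and leave the crushed cans and the steel bowl where they are.

Things in the scene. Friction and masses are not known exactly. Their poses are not given: they have to be found in the camera images.
- station: Two fixed steel angle stops, 25 mm high, in an L on the bench. Origin: inner corner of the L, at bench height. x points away from the robot along the right stop (inner face y = 0, x -150 to 0 mm), y to the left along the back stop (inner face x = 0, y 0 to 290 mm), z up. A tub fully home has its origin at x = -90, y = 75 mm, axes parallel. Turned up to 7 degrees on the bench.
- chute_mouth (a point): Middle of the lower lip of the can crusher's sloping steel drop chute, fixed with the stops; it overhangs the tub's place from the right, at station x = -90, y = 42 mm, 163 mm above the bench. The chute is 92 mm wide along station x and rises rightwards from here to the crusher.
- post_foot (a point): Foot of the crusher's grey post, on the bench at station x = -90, y = -105 mm: post 50 mm square, 478 mm tall, base plate 140 by 120 mm. The red lever crusher (120 mm wide) hangs on its left side, 220 to 750 mm up with its upright lever.
- tub: Loose open yellow plastic tub, 180 mm along its x, 150 mm along its y, 80 mm high, upright walls 4 mm thick, empty, about 0.2 to 0.45 kg, slides on the tiles. Origin: centre of its underside. It starts short of the back stop and to the left of home, turned up to 17 degrees from the stops.
- block: Loose wooden block, 100 mm along its x, 60 mm along its y, 45 mm high, about 0.15 to 0.25 kg, slides on the tiles. Origin: centre of its underside. It starts standing to the left of the tub and of the tub's place, turned up to 20 degrees from the stops. Flat against the left side of the tub, its origin lies 105 mm from the tub's origin, towards the tub's +y.
- can_red: Bystander: crushed drink can, a flat puck 68 mm across and 26 mm high with red sides. Origin: centre of its underside.
- can_blue: Bystander: crushed drink can, a flat puck 68 mm across and 26 mm high with blue sides. Origin: centre of its underside.
- can_green: Bystander: crushed drink can, a flat puck 68 mm across and 26 mm high with green sides. Origin: centre of its underside.
- can_silver: Bystander: crushed drink can, a flat puck 68 mm across and 26 mm high with silver sides. Origin: centre of its underside.
- can_orange: Bystander: crushed drink can, a flat puck 68 mm across and 26 mm high with orange sides. Origin: centre of its underside.
- bowl: Bystander: small stainless bowl, 120 mm across the rim, 45 mm high. Origin: centre of its underside.
Things that resemble listed ones, but are neither listed nor needed, are in the scene too. Of the things that look like the block, the smallest one is meant.

How it is judged (in metres and radians):
At the end, for the whole second after the job is handed in: Tub on the bench within 8 mm of each stop and square within 0.06 rad; block on the bench, a long side within 8 mm of the tub's left side, parallel within 0.09 rad, within 50 mm of its middle; both at rest; cans and bowl within 20 mm of their starts (x of tub in the frame of station between -0.098 and -0.085 m and y of tub in the frame of station between 0.07 and 0.083 m and angle between the x axis of tub and the x axis of station, either way round below 0.06 rad and y of block in the frame of tub between 0.1 and 0.113 m and x of block in the frame of tub between -0.05 and 0.05 m and angle between the x axis of block and the x axis of tub, either way round below 0.09 rad and height (world z) of each of tub, block below 0.004 m and angle between each of tub, block's own z axis and vertical below 0.05 rad and linear speed of each of tub, block below 0.01 m/s and distance of each of can_red, can_blue, can_green, can_silver, can_orange, bowl from where it was at the start of the episode below 0.02 m); the robot touches nothing.
It fails at once if the tub is lifted or tipped (height (world z) of tub above 0.01 m or angle between tub's own z axis and vertical above 0.15 rad).
It fails at once if the block is lifted or tipped (height (world z) of block above 0.01 m or angle between block's own z axis and vertical above 0.2 rad).
It fails at once if a crushed can or the bowl is moved (distance of any of can_red, can_blue, can_green, can_silver, can_orange, bowl from where it was at the start of the episode above 0.02 m).
It also fails if it takes over 69 s, if anything falls off the work surface, if the arm or the gripper's body presses on something with over 40 N, if the wrist force passes 120 N, or if a joint passes its speed limit or range.

## Working session

There is one attempt and no reset: what is moved stays moved. The work goes in short steps, Python scripts to look and compute and a tool call to move; the robot and the scene stay as the last step left them, time stands still between calls to the robot, and variables do not carry over. Pictures are saved under pics/ and viewed, about 8 in all and at most 12, crops included, and the job is handed in when it is done.

Besides the shell and the picture viewer there is one more tool, called after "Call:" as name(argument=value, ...), one argument or row to a line, values as JSON. drive_tool: Moves the arm, as the interface text tells. Its arguments: {"type":"object","properties":{"rows":{"type":"string"}},"required":["rows"]}

```bash
mkdir -p pics; ls
python3 - <<'E'
from rig import bot
import cv2,numpy as np
s=bot.read_state();print(s)
for n in("scene","side"):
    p,d=bot.read_camera(n);c=bot.calibration(n)
    np.savez(f"{n}0.npz",p=p,d=d,K=c["intrinsics"],r=c["rvec"],t=c["tvec"])
    print(n,c)
    cv2.imwrite(f"pics/{n}0.png",cv2.resize(p[...,::-1],(800,600)))
E
```

```text
pics
{'time': 0.0, 'joint_positions': array([-7.04072133e+01,  6.67293836e+00,  8.26373189e+01, -1.03350267e-03,
        9.07556257e+01, -2.16555004e+00]), 'qd': array([-0.02721749,  0.01453105,  0.08724537,  0.00595001, -0.04374189,
       -0.07860446]), 'tau': array([ 2.61580317e-05, -7.21266603e+01, -6.22615170e+01,  7.78875360e-02,
        2.36111454e-02, -8.43009093e-05]), 'tcp_pos': array([ 250.13515537, -626.71351641,  217.90209307]), 'orientation': array([-1.79998543e+02,  6.58749539e-02, -6.82416754e+01]), 'wrist_force': array([ 0.32423571, -0.36086614, -0.17241906]), 'moment': array([-0.01282601, -0.00511851, -0.03032682]), 'grip_width': 93.0228493969109}
scene {'intrinsics': array([[415.3365002 ,   0.        , 255.53650106],
       [  0.        , 415.3365002 , 198.19912325],
       [  0.        ,   0.        ,   1.        ]]), 'rvec': array([ 1.70473034,  2.0652914 , -0.62760716]), 'tvec': array([  73.79331749, -297.97233077, 1765.78262545])}
side {'intrinsics': array([[347.95557354,   0.        , 258.07391139],
       [  0.        , 347.95557354, 191.22219283],
       [  0.        ,   0.        ,   1.        ]]), 'rvec': array([ 0.14845918, -2.87379957,  1.12569794]), 'tvec': array([ 437.81586232,   99.77400887, 1256.19346655])}
```

View pics/scene0.png

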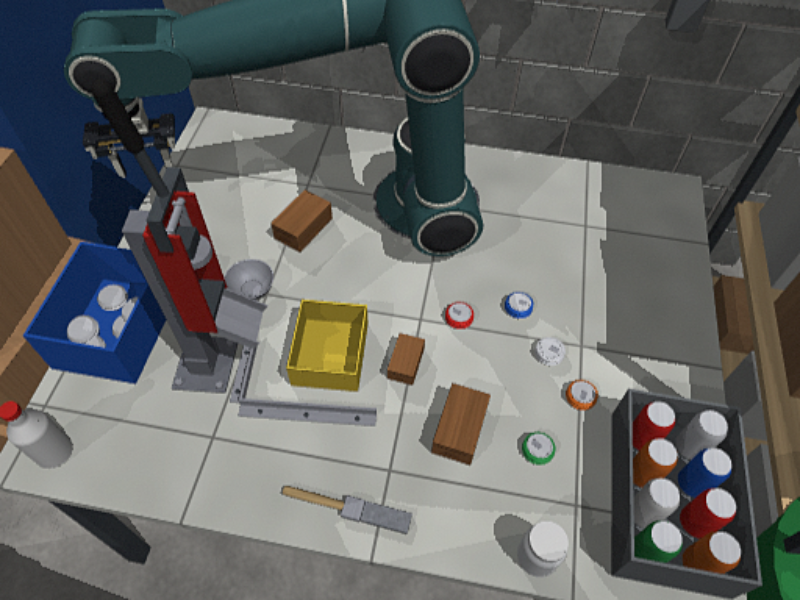

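View pics/side0.png

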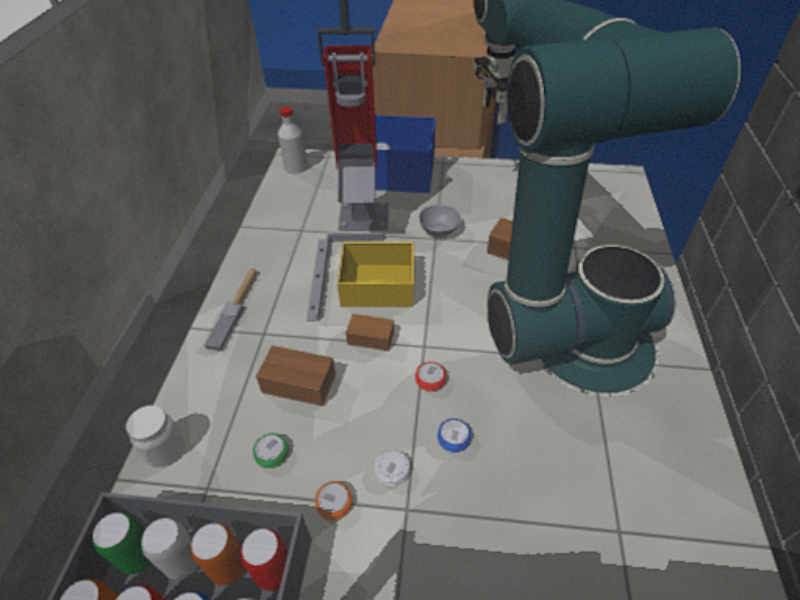

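Scene shows the tub at (327,345), the smallest block at (405,358), stops at (245,375) and (305,412), and the bowl at (248,280) near the chute. Next I build a top-down map and fit the poses.

```bash
cat > h.py <<'E'
import cv2,numpy as np
def cloud(p,d,K,r,t):
    v,u=np.nonzero(d>0);z=d[v,u]
    P=np.c_[(u-K[0,2])*z/K[0,0],(v-K[1,2])*z/K[1,1],z]
    R=cv2.Rodrigues(np.asarray(r,float))[0]
    return (P-np.ravel(t))@R,p[v,u].astype(int)
def grab(n):
    from rig import bot
    c=bot.calibration(n);p,d=bot.read_camera(n)
    return p,cloud(p,d,c["intrinsics"],c["rvec"],c["tvec"])
def load(n):
    f=np.load(n+"0.npz");return cloud(*[f[k] for k in("p","d","K","r","t")])
def yellow(C): return (C[:,0]>90)&(C[:,1]>70)&(C[:,2]<0.45*C[:,0])&(C[:,1]>.7*C[:,0])
def brown(C): return (C[:,0]>C[:,1]*1.3)&(C[:,1]>C[:,2]*1.15)&(C[:,0]>60)&~yellow(C)
def rect(X):
    return cv2.minAreaRect(X[:,:2].astype(np.float32))
E
python3 - <<'E'
from h import *
X=[];C=[]
for n in("scene","side"):
    x,c=load(n);X.append(x);C.append(c)
    g=(x[:,0]>250)&(x[:,0]<950)&(abs(x[:,1])<500)
    f=g&(c.min(1)>150)&(abs(x[:,2])<12);print(n,"bench z",np.median(x[f,2]))
    m=g&yellow(c)&(x[:,2]>72)&(x[:,2]<88);print("tub",m.sum(),rect(x[m]))
    m=g&brown(c)&(x[:,2]>38)&(x[:,2]<52)
    M=np.zeros((800,1200),np.uint8);q=x[m];M[(q[:,0]-200).astype(int),(q[:,1]+600).astype(int)]=255
    k,L=cv2.connectedComponents(cv2.dilate(M,np.ones((9,9))))
    l=L[(q[:,0]-200).astype(int),(q[:,1]+600).astype(int)]
    for i in range(1,k):
        if (l==i).sum()>30: print("brown",(l==i).sum(),rect(q[l==i]))
x=np.vstack(X);c=np.vstack(C)
# topdown: rows = x decreasing downwards flipped (x up), cols = y left
o=np.argsort(x[:,2]);x=x[o];c=c[o]
g=(x[:,0]>250)&(x[:,0]<950)&(abs(x[:,1]+50)<400)&(x[:,2]<150);x=x[g];c=c[g]
I=np.zeros((350,400,3),np.uint8);I[((950-x[:,0])/2).astype(int).clip(0,349),((350-x[:,1])/2).astype(int).clip(0,399)]=c[:,::-1]
H=np.zeros((350,400,3),np.uint8);H[((950-x[:,0])/2).astype(int).clip(0,349),((350-x[:,1])/2).astype(int).clip(0,399)]=cv2.applyColorMap((x[:,2:3]*2.5).clip(0,255).astype(np.uint8),cv2.COLORMAP_JET)[:,0]
cv2.imwrite("pics/top.png",cv2.resize(np.hstack([I,H]),(800,350),interpolation=0))
E
```

```text
scene bench z -0.32526648226056754
tub 315 ((521.3917236328125, -138.569091796875), (184.4485626220703, 151.4497528076172), 5.0744452476501465)
brown 426 ((514.5247802734375, 35.411136627197266), (60.386104583740234, 101.59300994873047), 84.04158020019531)
brown 39 ((719.8538818359375, 167.584228515625), (79.06521606445312, 4.860340118408203), 80.88404846191406)
side bench z -0.48580760118919525
tub 233 ((520.5718383789062, -135.21078491210938), (177.70498657226562, 156.52407836914062), 5.463253974914551)
brown 359 ((512.0839233398438, 38.47625732421875), (63.806983947753906, 98.84528350830078), 85.87118530273438)
brown 41 ((634.3502807617188, 225.1424560546875), (4.106913089752197, 91.76502227783203), 81.7403793334961)
```

View pics/top.png

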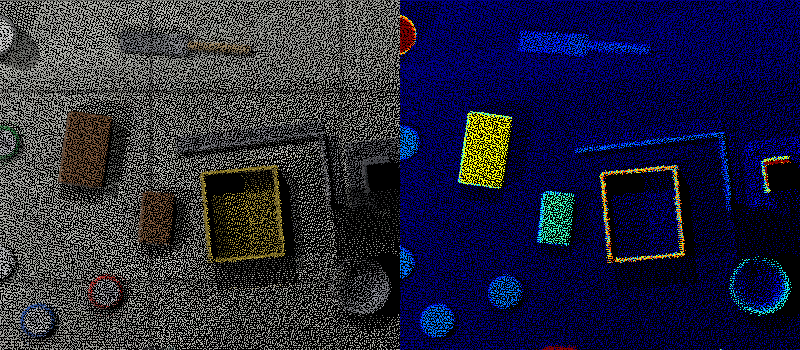

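The top map shows the tub at (243,215), the block at (157,218), stops' corner near (325,132), and the bowl near (365,287) to the right and short of the tub. I fit the stops and the clearances.

Run:
```python
from h import *
for n in("scene","side"):
    x,c=load(n)
    # coarse station: corner at map(325,132)->x=686,y=-300
    th=np.radians(7);R=np.array([[np.cos(th),-np.sin(th)],[np.sin(th),np.cos(th)]])
    s=(x[:,:2]-[686,-300])@R   # station coords
    z=x[:,2]
    b=(abs(s[:,0])<25)&(s[:,1]>20)&(s[:,1]<285)&(z>18)&(z<32)
    r=(abs(s[:,1])<25)&(s[:,0]>-145)&(s[:,0]<-15)&(z>18)&(z<32)
    for nm,m,a in(("back",b,0),("right",r,1)):
        q=s[m];pf=np.polyfit(q[:,1-a],q[:,a],1)
        res=q[:,a]-np.polyval([pf[0],0],q[:,1-a])
        print(n,nm,m.sum(),"slope deg",np.degrees(np.arctan(pf[0])),"off pct",np.percentile(res,[1,10,50,90,99]).round(1),"z",np.percentile(z[m],[10,90]).round(1))
    # profile
    for nm,m,a in(("back",(s[:,1]>20)&(s[:,1]<285)&(abs(s[:,0])<40),0),("right",(s[:,0]>-145)&(s[:,0]<-15)&(abs(s[:,1])<40),1)):
        v=s[m][:,a];zz=z[m];print(nm,[(k,int(np.median(zz[(v>=k)&(v<k+4)])) if ((v>=k)&(v<k+4)).sum()>4 else None) for k in range(-40,40,4)])
    g=(x[:,2]>30)&(x[:,2]<60)&(x[:,0]<480)&(x[:,0]>300)&(x[:,1]<-300)&(x[:,1]>-460)
    print("bowl",rect(x[g]))
    for nm,(xx,yy) in dict(red=(366,138),blue=(310,272)).items():
        g=(np.hypot(x[:,0]-xx,x[:,1]-yy)<50)&(z>20)&(z<32);print(nm,rect(x[g]))
```

```text
scene back 195 slope deg 0.4999057530168102 off pct [-7.9 -6.3 -2.1  0.2  1.8] z [20.2 27.4]
scene right 66 slope deg -0.5233261778407993 off pct [1.4 2.6 5.4 8.  8.9] z [19.9 28.4]
back [(-40, 0), (-36, 0), (-32, 0), (-28, 0), (-24, 0), (-20, 0), (-16, None), (-12, None), (-8, 22), (-4, 20), (0, 13), (4, 4), (8, 4), (12, 5), (16, 3), (20, 3), (24, 1), (28, 0), (32, 0), (36, 0)]
right [(-40, 490), (-36, 480), (-32, 456), (-28, 459), (-24, 359), (-20, 378), (-16, 351), (-12, 288), (-8, 206), (-4, 205), (0, 201), (4, 192), (8, 17), (12, 188), (16, 181), (20, 181), (24, 178), (28, 175), (32, 172), (36, 171)]
bowl ((370.4728698730469, -369.273681640625), (118.41197204589844, 99.10148620605469), 70.14515686035156)
red ((369.6993103027344, 138.04843139648438), (63.480674743652344, 59.224830627441406), 7.271806240081787)
blue ((310.2416687011719, 273.4328918457031), (63.31145477294922, 60.167667388916016), 44.693756103515625)
side back 87 slope deg 0.4635016778285625 off pct [-8.2 -7.6 -5.1 -2.2 -1.2] z [20.9 26.1]
side right 60 slope deg -0.17237638555108906 off pct [ 1.2  4.7 10.3 14.1 16.1] z [19.6 26.2]
back [(-40, 0), (-36, 0), (-32, 0), (-28, 0), (-24, 0), (-20, 0), (-16, 0), (-12, -1), (-8, 14), (-4, 24), (0, 22), (4, 3), (8, 3), (12, 4), (16, 3), (20, 3), (24, 0), (28, 0), (32, 0), (36, 0)]
right [(-40, 265), (-36, 422), (-32, 479), (-28, 481), (-24, 468), (-20, 416), (-16, 412), (-12, 347), (-8, 266), (-4, 327), (0, 202), (4, 197), (8, 17), (12, 23), (16, 187), (20, 185), (24, 183), (28, 180), (32, 177), (36, 173)]
bowl ((378.3026428222656, -368.81402587890625), (120.18677520751953, 114.33447265625), 78.58961486816406)
red ((363.7784423828125, 141.12713623046875), (61.026763916015625, 62.64506149291992), 5.220069408416748)
blue ((307.4599914550781, 276.67071533203125), (62.43785858154297, 62.6595344543457), 9.96100902557373)
```

```bash
cat >> h.py <<'E'
CORNER=np.array([677.6,-289.]);TH=6.6
def s2w(x,y):
    a=np.radians(TH);return CORNER+[x*np.cos(a)-y*np.sin(a),x*np.sin(a)+y*np.cos(a)]
def w2s(x,y):
    a=np.radians(TH);d=np.array([x,y])-CORNER;return np.array([d[0]*np.cos(a)+d[1]*np.sin(a),-d[0]*np.sin(a)+d[1]*np.cos(a)])
def rel(p0,rpy,pts):
    "pts: world x,y,z,yaw"
    from scipy.spatial.transform import Rotation as Ro
    R0=Ro.from_euler("xyz",rpy,degrees=True)
    for x,y,z,yaw in pts:
        d=R0.inv().apply(np.array([x,y,z])-p0)/1000
        r=(R0.inv()*Ro.from_euler("xyz",[180,0,yaw],degrees=True)).as_rotvec()
        print(np.r_[d,r].round(4))
def go(*pts,st=True):
    from rig import bot
    s=bot.read_state();print("t",s["time"],"world",s["tcp_pos"].round(1),"st",w2s(*s["tcp_pos"][:2]).round(1),"rpy",s["orientation"].round(2),"F",s["wrist_force"].round(1))
    if st: pts=[(*s2w(p[0],p[1]),p[2],p[3]+TH) for p in pts]
    rel(s["tcp_pos"],s["orientation"],pts)
E
python3 - <<'E'
from h import *
print("tub st",w2s(521,-137),"block st",w2s(513.3,37),"bowl",w2s(375,-369),"red",w2s(367,139.5))
go((320,-300,218,-50),(400,-150,218,-10),(*s2w(-137,276),218,6.6),st=False)
E
```

```text
tub st [-138.09172822  168.99181814] block st [-125.74163433  342.72369541] bowl [-309.78957091  -44.68983951] red [-259.29101201  461.359709  ]
t 0.1 world [ 250.2 -626.7  218. ] st [-463.4 -286.4] rpy [ 1.800e+02  6.000e-02 -6.824e+01] F [-0.4  0.4 -0.1]
[-2.776e-01 -1.860e-01  3.000e-04 -2.000e-04  1.000e-03 -3.184e-01]
[-3.8720e-01 -3.1590e-01  4.0000e-04 -5.0000e-04  9.0000e-04 -1.0165e+00]
[-4.5740e-01 -4.6210e-01  4.0000e-04 -7.0000e-04  9.0000e-04 -1.3062e+00]
```

Call:
drive_tool(
  rows="1 -0.035 -0.023 0 0 0 -0.04; 1 -0.07 -0.047 0 0 0 -0.08; 1 -0.105 -0.07 0 0 0 -0.12; 1 -0.14 -0.094 0 0 0 -0.16; 1 -0.175 -0.117 0 0 0 -0.2; 1 -0.21 -0.14 0 0 0 -0.24; 1 -0.245 -0.164 0 0 0 -0.28; 1 -0.278 -0.186 0 0 0 -0.318",
)

```text
time: 0.77
tcp_pos: [319.3, -299.0, 217.9]
orientation: [-180.0, 0.1, -49.9]
wrist_force: [1.0, -0.5, -0.6]
grip_width: 93.0
```

Run:
```python
from h import *
go((400,-150,200,-10),(*s2w(-137,276),200,6.6),st=False)
```

```text
t 0.7667 world [ 319.3 -299.   217.9] st [-357.1   31.3] rpy [-1.7997e+02  7.0000e-02 -4.9940e+01] F [ 1.  -0.5 -0.6]
[-0.0621 -0.1576  0.0181 -0.0008  0.001  -0.697 ]
[-8.280e-02 -3.185e-01  1.820e-02 -1.000e-03  8.000e-04 -9.868e-01]
```

Call:
drive_tool(
  rows="1 -0.016 -0.039 0.005 0 0 -0.12; 1 -0.032 -0.078 0.01 0 0 -0.24; 1 -0.047 -0.118 0.014 0 0 -0.36; 1 -0.062 -0.158 0.018 0 0 -0.48; 1 -0.067 -0.198 0.018 0 0 -0.6; 1 -0.072 -0.238 0.018 0 0 -0.73; 1 -0.077 -0.278 0.018 0 0 -0.86; 1 -0.083 -0.318 0.018 0 0 -0.987",
)

```text
time: 1.43
tcp_pos: [510.1, -28.8, 200.0]
orientation: [-179.9, 0.0, 6.3]
wrist_force: [1.0, -2.1, -0.3]
grip_width: 93.4
```

Run:
```python
from h import *
go((-137,276,120,0),(-137,276,20,0))
from rig import bot
for n in("side","wrist"):
    p,_=bot.read_camera(n);cv2.imwrite(f"pics/{n}1.png",p[...,::-1])
a=cv2.imread("pics/side1.png");b=cv2.imread("pics/wrist1.png");cv2.imwrite("pics/c1.png",cv2.resize(np.hstack([a,b]),(800,300)))
```

```text
t 1.4333 world [510.1 -28.8 200. ] st [-136.5  277.8] rpy [-179.94    0.      6.31] F [ 1.  -2.1 -0.3]
[-0.0005  0.0018  0.08   -0.001   0.     -0.0051]
[-0.0005  0.002   0.18   -0.001   0.     -0.0051]
```

View pics/c1.png

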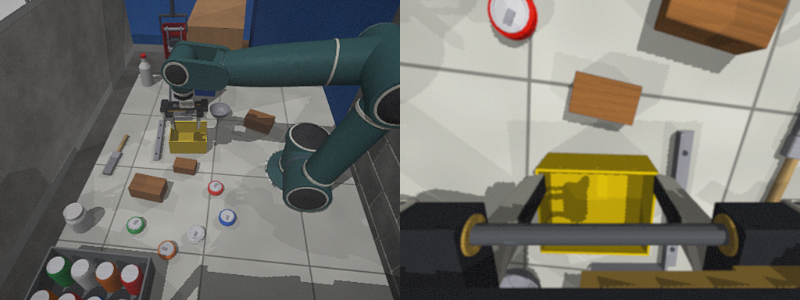

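The wrist view shows the jaws aligned with the tub, with the block well clear in front. Descending into the gap between them.

Call:
drive_tool(
  rows="1 0 0.002 0.03 0 0 -0.005; 1 0 0.002 0.06 0 0 -0.005; 1 0 0.002 0.085 0 0 -0.005; 1 0 0.002 0.11 0 0 -0.005; 1 0 0.002 0.135 0 0 -0.005; 1 0 0.002 0.155 0 0 -0.005; 1 0 0.002 0.17 0 0 -0.005; 1 0 0.002 0.18 0 0 -0.005",
)

```text
time: 2.2
tcp_pos: [509.9, -29.1, 17.2]
orientation: [-179.8, 0.2, 6.7]
wrist_force: [-0.3, -0.7, -0.5]
grip_width: 93.1
```

Run:
```python
from h import *
go((-137,200,20,0),(-137,165,20,0))
```

```text
t 2.2 world [509.9 -29.1  17.2] st [-136.7  277.5] rpy [-179.84    0.21    6.7 ] F [-0.3 -0.7 -0.5]
[-0.0004  0.0775 -0.003  -0.0027  0.0037  0.0017]
[-0.0005  0.1125 -0.0031 -0.0027  0.0037  0.0017]
```

Call:
drive_tool(
  rows="1 0 0.009 -0.003 0 0 0; 1 0 0.017 -0.003 0 0 0; 1 0 0.023 -0.003 0 0 0; 1 0 0.029 -0.003 0 0 0; 1 0 0.035 -0.003 0 0 0; 1 0 0.042 -0.003 0 0 0; 1 0 0.049 -0.003 0 0 0; 1 0 0.056 -0.003 0 0 0",
)

```text
time: 2.87
tcp_pos: [516.7, -85.4, 20.4]
orientation: [-179.8, 0.2, 6.7]
wrist_force: [-1.0, 4.1, 3.6]
grip_width: 93.0
```

Call:
drive_tool(
  rows="1 0 0.007 0 0 0 0; 1 0 0.014 0 0 0 0; 1 0 0.021 0 0 0 0; 1 0 0.028 0 0 0 0; 1 0 0.035 0 0 0 0; 1 0 0.04 0 0 0 0; 1 0 0.044 0 0 0 0; 1 0 0.046 0 0 0 0",
)

```text
time: 3.53
tcp_pos: [522.2, -131.6, 20.3]
orientation: [-179.8, 0.2, 6.7]
wrist_force: [-0.5, 5.6, 5.0]
grip_width: 93.3
```

```bash
cat >> h.py <<'E'
def look(save=None):
    ims=[]
    for n in("scene","side"):
        p,(x,c)=grab(n);ims.append(p)
        g=(x[:,0]>250)&(x[:,0]<950)&(abs(x[:,1])<500)
        def out(nm,m):
            if m.sum()>20:
                (cx,cy),(w,h),a=rect(x[m])
                print(n,nm,m.sum(),w2s(cx,cy).round(1),(round(w),round(h)),"ang",round((a-TH+45)%90-45,1))
        out("tub",g&yellow(c)&(x[:,2]>72)&(x[:,2]<88))
        out("block",g&brown(c)&(x[:,2]>38)&(x[:,2]<52)&(x[:,0]<620)&(x[:,0]>400)&(x[:,1]<130)&(x[:,1]>-220))
    if save: cv2.imwrite(f"pics/{save}.png",cv2.resize(np.hstack(ims)[...,::-1],(800,300)))
E
python3 - <<'E'
from h import *
go((-137,157.5,20,0));look("d")
E
```

```text
t 3.5333 world [ 522.2 -131.6   20.3] st [-136.3  174.3] rpy [-179.84    0.18    6.68] F [-0.5  5.6  5. ]
[-0.0007  0.0168  0.0002 -0.0027  0.0031  0.0015]
scene tub 196 [-135.8   88.8] (185, 152) ang -0.4
scene block 429 [-124.8  340.8] (60, 102) ang -12.3
side tub 43 [-137.1   93.2] (173, 156) ang 1.7
side block 351 [-126.   344.6] (62, 98) ang -11.9
```

View pics/d.png

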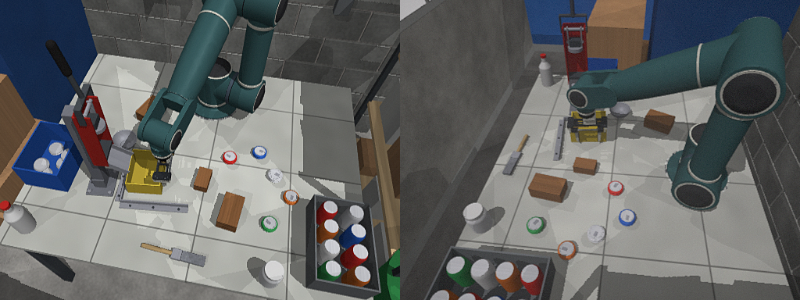

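Picture: tub (145,170 left panel) pushed squarely by both fingers, block and cans undisturbed. Now the last ~16 mm to the right stop, slowly, watching force.

Call:
drive_tool(
  rows="1 0 0.003 0 0 0 0; 1 0 0.006 0 0 0 0; 1 0 0.008 0 0 0 0; 1 0 0.01 0 0 0 0; 1 0 0.011 0 0 0 0; 1 0 0.012 0 0 0 0; 1 0 0.013 0 0 0 0; 1 0 0.013 0 0 0 0",
)

```text
time: 4.3
tcp_pos: [523.5, -144.6, 20.0]
orientation: [-179.9, 0.2, 6.7]
wrist_force: [-0.3, -0.8, 0.4]
grip_width: 92.8
```

Call:
drive_tool(
  rows="1 0 0.001 0 0 0 0; 1 0 0.001 0 0 0 0; 1 0 0.002 0 0 0 0; 1 0 0.002 0 0 0 0; 1 0 0.003 0 0 0 0; 1 0 0.003 0 0 0 0; 1 0 0.003 0 0 0 0; 1 0 0.003 0 0 0 0",
)

```text
time: 4.97
tcp_pos: [523.8, -147.7, 19.9]
orientation: [-179.9, 0.2, 6.7]
wrist_force: [-0.2, 0.3, -0.2]
grip_width: 92.7
```

Call:
drive_tool(
  rows="1 0 0.001 0 0 0 0; 1 0 0.001 0 0 0 0; 1 0 0.002 0 0 0 0; 1 0 0.002 0 0 0 0; 1 0 0.003 0 0 0 0; 1 0 0.003 0 0 0 0; 1 0 0.004 0 0 0 0; 1 0 0.004 0 0 0 0",
)

```text
time: 5.63
tcp_pos: [523.9, -148.3, 20.2]
orientation: [-179.5, 0.2, 6.7]
wrist_force: [-8.6, 36.6, 14.5]
grip_width: 92.8
```

Run:
```python
from h import *
go();look()
```

```text
t 5.6333 world [ 523.9 -148.3   20.2] st [-136.5  157.4] rpy [-179.51    0.24    6.69] F [-8.6 36.6 14.5]
scene tub 158 [-135.3   70.7] (184, 153) ang -0.4
scene block 429 [-124.5  340.8] (61, 102) ang -11.5
side tub 37 [-131.9   74.8] (174, 153) ang -2.2
side block 357 [-126.5  344.9] (61, 99) ang -11.8
```

Call:
drive_tool(
  rows="1 0 -0.01 0 0 0 0; 1 0 -0.022 0 0 0 0; 1 0 -0.03 -0.02 0 0 0; 1 0 -0.03 -0.05 0 0 0; 1 0 -0.03 -0.08 0 0 0; 1 0 -0.03 -0.11 0 0 0; 1 0 -0.03 -0.13 0 0 0; 1 0 -0.03 -0.14 0 0 0",
)

```text
time: 6.4
tcp_pos: [521.9, -119.7, 163.6]
orientation: [-179.6, 0.0, 6.7]
wrist_force: [0.3, -0.2, -0.4]
grip_width: 93.1
```

Run:
```python
from h import *
go((-200,185,160,-45),(-245,90,160,-90))
```

```text
t 6.4 world [ 521.9 -119.7  163.6] st [-135.2  186.1] rpy [-1.7963e+02  5.0000e-02  6.6900e+00] F [ 0.3 -0.2 -0.4]
[-0.0648  0.001   0.0036 -0.0058  0.0034  0.787 ]
[-0.1099  0.0959  0.003  -0.0044  0.0058  1.5724]
```

Call:
drive_tool(
  rows="1 -0.016 0 0.003 0 0 0.12; 1 -0.032 0 0.003 0 0 0.24; 1 -0.048 0 0.003 0 0 0.36; 1 -0.065 0 0.003 0 0 0.48; 1 -0.08 0.005 0.003 0 0 0.6; 1 -0.095 0.02 0.003 0 0 0.72; 1 -0.105 0.04 0.003 0 0 0.84; 1 -0.11 0.06 0.003 0 0 0.96",
)

```text
time: 7.07
tcp_pos: [418.5, -192.5, 159.6]
orientation: [-179.9, 0.3, -48.6]
wrist_force: [-0.9, 0.2, 0.2]
grip_width: 93.0
```

Run:
```python
from h import *
go((-245,88,155,-90))
```

```text
t 7.0667 world [ 418.5 -192.5  159.6] st [-246.3  125.6] rpy [-179.85    0.33  -48.63] F [-0.9  0.2  0.2]
[ 0.0317  0.0204  0.0044 -0.0008  0.0063  0.6069]
```

Call:
drive_tool(
  rows="1 0.006 0.004 0.004 0 0 0.12; 1 0.012 0.008 0.004 0 0 0.24; 1 0.02 0.012 0.004 0 0 0.36; 1 0.026 0.016 0.004 0 0 0.48; 1 0.032 0.02 0.004 0 0 0.6; 1 0.032 0.02 0.004 0 0.006 0.607; 1 0.032 0.02 0.004 0 0.006 0.607; 1 0.032 0.02 0.004 0 0.006 0.607",
)

```text
time: 7.73
tcp_pos: [424.5, -229.3, 154.9]
orientation: [-180.0, 0.0, -83.2]
wrist_force: [0.7, 0.0, 0.4]
grip_width: 93.5
```

Run:
```python
from h import *
go((-245,88,20,-90),(-190,88,20,-90));look()
```

```text
t 7.7333 world [ 424.5 -229.3  154.9] st [-244.6   88.4] rpy [-1.7999e+02  4.0000e-02 -8.3170e+01] F [0.7 0.  0.4]
[ 0.0005  0.0005  0.1349 -0.0002  0.0008  0.004 ]
[ 0.0008 -0.0545  0.135  -0.0002  0.0008  0.004 ]
scene tub 275 [-136.6   71.3] (187, 152) ang -0.1
scene block 424 [-124.7  341. ] (60, 104) ang -12.2
side tub 198 [-135.7   75.4] (178, 157) ang -0.9
side block 350 [-125.7  344.6] (61, 98) ang -12.0
```

Call:
drive_tool(
  rows="1 0 0.002 0.025 0 0 0.004; 1 0 0.002 0.05 0 0 0.004; 1 0 0.002 0.075 0 0 0.004; 1 0 0.002 0.095 0 0 0.004; 1 0 0.002 0.11 0 0 0.004; 1 0 0.002 0.122 0 0 0.004; 1 0 0.002 0.132 0 0 0.004; 1 0 0.002 0.135 0 0 0.004",
)

```text
time: 8.5
tcp_pos: [422.3, -229.0, 19.0]
orientation: [180.0, 0.1, -83.4]
wrist_force: [-0.7, -0.0, 0.2]
grip_width: 92.8
```

Call:
drive_tool(
  rows="1 0 -0.006 0 0 0 0; 1 0 -0.011 0 0 0 0; 1 0 -0.016 0 0 0 0; 1 0 -0.022 0 0 0 0; 1 0 -0.028 0 0 0 0; 1 0 -0.034 0 0 0 0; 1 0 -0.039 0 0 0 0; 1 0 -0.042 0 0 0 0",
)

```text
time: 9.17
tcp_pos: [465.0, -224.3, 19.5]
orientation: [180.0, 0.1, -83.4]
wrist_force: [-3.9, -1.2, 3.4]
grip_width: 93.0
```

Run:
```python
from h import *
go((-187.5,88,20,-90));look()
```

```text
t 9.1667 world [ 465.  -224.3   19.5] st [-203.8   88.7] rpy [ 1.7999e+02  5.0000e-02 -8.3390e+01] F [-3.9 -1.2  3.4]
[ 0.0007 -0.0163 -0.0005  0.0002  0.0009  0.0003]
scene tub 261 [-104.1   71.2] (185, 152) ang -0.1
scene block 428 [-124.9  341.1] (60, 103) ang -12.3
side tub 166 [-101.9   75.8] (173, 157) ang 0.5
side block 352 [-125.7  345. ] (63, 99) ang -13.0
```

Call:
drive_tool(
  rows="1 0 -0.003 0 0 0 0; 1 0 -0.006 0 0 0 0; 1 0 -0.008 0 0 0 0; 1 0 -0.01 0 0 0 0; 1 0 -0.011 0 0 0 0; 1 0 -0.012 0 0 0 0; 1 0 -0.012 0 0 0 0; 1 0 -0.012 0 0 0 0",
)

```text
time: 9.93
tcp_pos: [476.9, -222.8, 19.2]
orientation: [-180.0, 0.1, -83.4]
wrist_force: [-0.5, 0.9, -0.1]
grip_width: 93.2
```

Call:
drive_tool(
  rows="1 0 -0.001 0 0 0 0; 1 0 -0.001 0 0 0 0; 1 0 -0.002 0 0 0 0; 1 0 -0.002 0 0 0 0; 1 0 -0.003 0 0 0 0; 1 0 -0.003 0 0 0 0; 1 0 -0.004 0 0 0 0; 1 0 -0.004 0 0 0 0",
)

```text
time: 10.6
tcp_pos: [480.5, -222.3, 19.2]
orientation: [180.0, 0.1, -83.4]
wrist_force: [-8.9, 0.6, 4.6]
grip_width: 93.3
```

Call:
drive_tool(
  rows="1 0 -0.001 0 0 0 0; 1 0 -0.001 0 0 0 0; 1 0 -0.002 0 0 0 0; 1 0 -0.002 0 0 0 0; 1 0 -0.003 0 0 0 0; 1 0 -0.003 0 0 0 0; 1 0 -0.003 0 0 0 0; 1 0 -0.003 0 0 0 0",
)

```text
time: 11.27
tcp_pos: [480.3, -222.3, 19.3]
orientation: [179.5, 0.1, -83.4]
wrist_force: [-44.0, 3.1, 24.0]
grip_width: 93.2
```

Run:
```python
from h import *
go();look()
```

```text
t 11.2667 world [ 480.3 -222.3   19.3] st [-188.3   89. ] rpy [ 1.7954e+02  1.3000e-01 -8.3410e+01] F [-44.    3.1  24. ]
scene tub 266 [-88.5  71.9] (184, 151) ang -0.3
scene block 426 [-124.  341.] (61, 103) ang -11.8
side tub 168 [-82.1  75.5] (164, 158) ang 1.1
side block 352 [-125.4  346. ] (61, 98) ang -12.2
```

Call:
drive_tool(
  rows="1 0 0.01 0 0 0 0; 1 0 0.022 0 0 0 0; 1 0 0.028 -0.02 0 0 0; 0.2 0 0.028 -0.05 0 0 0; 0.2 0 0.028 -0.08 0 0 0; 0.2 -0.03 0.028 -0.1 0 0 0; 0.2 -0.06 0.028 -0.1 0 0 0; 0.2 -0.1 0.028 -0.1 0 0 0",
)

```text
time: 12.03
tcp_pos: [442.1, -126.4, 121.2]
orientation: [179.7, 0.1, -83.5]
wrist_force: [0.3, 0.0, 0.2]
grip_width: 64.4
```

Run:
```python
from h import *
go((-217,352,110,-90),(-217,352,18,-90))
```

```text
t 12.0333 world [ 442.1 -126.4  121.2] st [-215.2  188.5] rpy [ 1.7972e+02  5.0000e-02 -8.3520e+01] F [0.3 0.  0.2]
[-0.1634  0.0021  0.0113  0.0048  0.0009 -0.0022]
[-0.1634  0.0016  0.1033  0.0048  0.0009 -0.0022]
```

Call:
drive_tool(
  rows="0.2 -0.035 0.002 0 0.005 0 -0.002; 0.2 -0.07 0.002 0 0.005 0 -0.002; 0.2 -0.105 0.002 0 0.005 0 -0.002; 0.2 -0.14 0.002 0.01 0.005 0 -0.002; 0.2 -0.163 0.002 0.03 0.005 0 -0.002; 0.2 -0.163 0.002 0.06 0.005 0 -0.002; 0.2 -0.163 0.002 0.085 0.005 0 -0.002; 0.2 -0.163 0.002 0.1 0.005 0 -0.002",
)

```text
time: 12.7
tcp_pos: [420.2, 35.9, 18.8]
orientation: [180.0, 0.1, -83.3]
wrist_force: [0.7, -0.7, 0.0]
grip_width: 18.6
```

Run:
```python
from h import *
go((-180,352,18,-90),(-147.5,352,18,-90));look()
```

```text
t 12.7 world [420.2  35.9  18.8] st [-218.4  352.3] rpy [ 1.7996e+02  8.0000e-02 -8.3330e+01] F [ 0.7 -0.7  0. ]
[ 0.0004 -0.0384  0.0008  0.0007  0.0014  0.0013]
[ 0.0004 -0.0709  0.0007  0.0007  0.0014  0.0013]
scene tub 292 [-89.4  70.8] (186, 152) ang -0.1
scene block 427 [-125.3  341.5] (60, 104) ang -12.3
side tub 166 [-76.9  75.9] (154, 156) ang -1.2
side block 359 [-126.2  345.2] (60, 99) ang -13.1
```

Call:
drive_tool(
  rows="0.2 0 -0.008 0 0 0 0; 0.2 0 -0.016 0 0 0 0; 0.2 0 -0.023 0 0 0 0; 0.2 0 -0.028 0 0 0 0; 0.2 0 -0.033 0 0 0 0; 0.2 0 -0.038 0 0 0 0; 0.2 0 -0.042 0 0 0 0; 0.2 0 -0.046 0 0 0 0",
)

```text
time: 13.47
tcp_pos: [465.8, 40.7, 18.9]
orientation: [179.8, 0.1, -83.4]
wrist_force: [-3.1, -0.7, 2.6]
grip_width: 18.5
```

Call:
drive_tool(
  rows="0.2 0 -0.004 0 0 0 0; 0.2 0 -0.008 0 0 0 0; 0.2 0 -0.012 0 0 0 0; 0.2 0 -0.015 0 0 0 0; 0.2 0 -0.018 0 0 0 0; 0.2 0 -0.02 0 0 0 0; 0.2 0 -0.022 0 0 0 0; 0.2 0 -0.022 0 0 0 0",
)

```text
time: 14.13
tcp_pos: [488.0, 43.4, 18.8]
orientation: [179.8, 0.1, -83.4]
wrist_force: [0.5, -0.3, 0.8]
grip_width: 18.4
```

Run:
```python
from h import *
go((-190,352,18,-90));look()
```

```text
t 14.1333 world [488.   43.4  18.8] st [-150.1  352. ] rpy [ 1.7983e+02  9.0000e-02 -8.3390e+01] F [ 0.5 -0.3  0.8]
[-0.0001  0.0399  0.0009  0.0029  0.0016  0.0002]
scene tub 295 [-88.3  70.9] (184, 153) ang -0.2
scene block 437 [-91.4 350.7] (104, 59) ang -0.4
side tub 69 [-28.5  74.5] (58, 154) ang -1.8
side block 231 [-73.9 355.8] (62, 63) ang -1.3
```

Block is now square to the stops at about (-91, 352). I retreat, then turn the tool to push its left side.

Call:
drive_tool(
  rows="0.2 0 0.015 0 0 0 0; 0.35 0 0.03 -0.01 0 0 0; 0.35 0 0.04 -0.04 0 0 0; 0.35 0 0.04 -0.08 0 0 -0.1; 0.35 0 0.04 -0.11 0 0 -0.22; 0.35 0 0.04 -0.13 0 0 -0.34; 0.35 -0.02 0.04 -0.13 0 0 -0.46; 0.35 -0.04 0.03 -0.13 0 0 -0.58",
)

```text
time: 14.9
tcp_pos: [453.8, 79.5, 150.8]
orientation: [-179.9, 0.1, -49.9]
wrist_force: [0.2, -0.3, 0.1]
grip_width: 32.7
```

Run:
```python
from h import *
go((-92,406,150,0),(-92,406,18,0))
```

```text
t 14.9 world [453.8  79.5 150.8] st [-180.   391.8] rpy [-1.7992e+02  6.0000e-02 -4.9910e+01] F [ 0.2 -0.3  0.1]
[ 3.670e-02 -8.120e-02  9.000e-04 -1.900e-03  3.000e-04 -9.864e-01]
[ 3.680e-02 -8.100e-02  1.329e-01 -1.900e-03  3.000e-04 -9.864e-01]
```

Call:
drive_tool(
  rows="0.35 0.005 -0.012 0 0 0 -0.124; 0.35 0.01 -0.024 0 0 0 -0.248; 0.35 0.015 -0.036 0 0 0 -0.372; 0.35 0.02 -0.048 0 0 0 -0.495; 0.35 0.025 -0.06 0 0 0 -0.62; 0.35 0.03 -0.07 0 0 0 -0.744; 0.35 0.035 -0.08 0 0 0 -0.868; 0.35 0.037 -0.081 0 0 0 -0.986",
)

```text
time: 15.57
tcp_pos: [540.6, 103.8, 150.6]
orientation: [-179.9, -0.0, 7.0]
wrist_force: [0.3, -0.4, -0.1]
grip_width: 32.5
```

Run:
```python
from h import *
go((-92,406,18,0));look("e")
```

```text
t 15.5667 world [540.6 103.8 150.6] st [-90.9 406. ] rpy [-1.7989e+02 -4.0000e-02  6.9500e+00] F [ 0.3 -0.4 -0.1]
[-0.0012  0.0002  0.1326 -0.002  -0.0007  0.0062]
scene tub 298 [-88.9  71.3] (184, 153) ang -0.3
scene block 422 [-89.9 351. ] (102, 59) ang -0.9
side tub 41 [-158.2  138. ] (85, 44) ang 39.7
side block 330 [-90.7 354.9] (96, 62) ang 1.8
```

View pics/e.png

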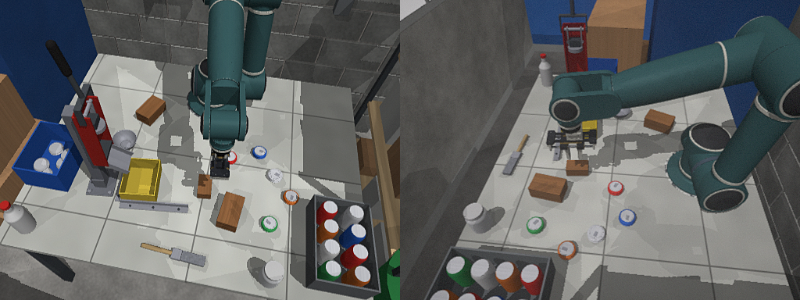

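Picture: the tub (142,180) sits in the stops' corner, the block (204,187) is square with it, and the gripper is just left of the block. Descending and pushing.

Call:
drive_tool(
  rows="0.35 -0.001 0 0.025 0 0 0.006; 0.35 -0.001 0 0.05 0 0 0.006; 0.35 -0.001 0 0.075 0 0 0.006; 0.35 -0.001 0 0.095 0 0 0.006; 0.35 -0.001 0 0.11 0 0 0.006; 0.35 -0.001 0 0.122 0 0 0.006; 0.35 -0.001 0 0.13 0 0 0.006; 0.35 -0.001 0 0.132 0 0 0.006",
)

```text
time: 16.33
tcp_pos: [538.3, 103.5, 17.5]
orientation: [-179.9, 0.1, 6.3]
wrist_force: [-0.6, -0.3, 0.6]
grip_width: 32.7
```

Call:
drive_tool(
  rows="0.35 0 0.006 0 0 0 0; 0.35 0 0.011 0 0 0 0; 0.35 0 0.016 0 0 0 0; 0.35 0 0.023 0 0 0 0; 0.35 0 0.031 0 0 0 0; 0.35 0 0.039 0 0 0 0; 0.35 0 0.047 0 0 0 0; 0.35 0 0.055 0 0 0 0",
)

```text
time: 17.0
tcp_pos: [544.5, 47.9, 17.7]
orientation: [-179.9, 0.0, 6.3]
wrist_force: [0.2, 4.0, 2.3]
grip_width: 32.2
```

Call:
drive_tool(
  rows="0.35 0 0.009 0 0 0 0; 0.35 0 0.018 0 0 0 0; 0.35 0 0.027 0 0 0 0; 0.35 0 0.036 0 0 0 0; 0.35 0 0.045 0 0 0 0; 0.35 0 0.054 0 0 0 0; 0.35 0 0.063 0 0 0 0; 0.35 0 0.07 0 0 0 0",
)

```text
time: 17.67
tcp_pos: [552.2, -22.7, 17.5]
orientation: [-179.9, 0.0, 6.2]
wrist_force: [-1.5, 3.1, 2.9]
grip_width: 32.6
```

Run:
```python
from h import *
go((-90,217.5,18,0));look()
```

```text
t 17.6667 world [552.2 -22.7  17.5] st [-94.  278.9] rpy [-1.799e+02  4.000e-02  6.250e+00] F [-1.5  3.1  2.9]
[ 0.0044  0.0614 -0.0006 -0.0018  0.0006 -0.0061]
scene tub 283 [-87.9  71.8] (184, 151) ang -0.4
scene block 182 [-88.3 223.4] (101, 40) ang 7.9
side tub 38 [-89.1 136.4] (176, 34) ang 0.6
side block 53 [-92.7 243.7] (93, 51) ang 1.3
```

Remaining 61 mm: fast for 50, then slow until the force rises.

Call:
drive_tool(
  rows="0.35 0 0.008 0 0 0 -0.006; 0.35 0 0.016 0 0 0 -0.006; 0.35 0 0.024 0 0 0 -0.006; 0.35 0 0.032 0 0 0 -0.006; 0.35 0 0.039 0 0 0 -0.006; 0.35 0 0.045 0 0 0 -0.006; 0.35 0 0.05 0 0 0 -0.006; 0.35 0 0.053 0 0 0 -0.006",
)

```text
time: 18.43
tcp_pos: [557.8, -76.3, 17.2]
orientation: [-179.9, 0.1, 6.5]
wrist_force: [-0.3, 0.5, -0.8]
grip_width: 32.7
```

Call:
drive_tool(
  rows="0.35 0 0.001 0 0 0 0; 0.35 0 0.002 0 0 0 0; 0.35 0 0.003 0 0 0 0; 0.35 0 0.004 0 0 0 0; 0.35 0 0.005 0 0 0 0; 0.35 0 0.006 0 0 0 0; 0.35 0 0.007 0 0 0 0; 0.35 0 0.007 0 0 0 0",
)

```text
time: 19.1
tcp_pos: [558.7, -83.4, 17.2]
orientation: [-179.9, 0.1, 6.5]
wrist_force: [0.7, 0.4, 0.3]
grip_width: 32.6
```

Call:
drive_tool(
  rows="0.35 0 0.001 0 0 0 0; 0.35 0 0.001 0 0 0 0; 0.35 0 0.002 0 0 0 0; 0.35 0 0.002 0 0 0 0; 0.35 0 0.003 0 0 0 0; 0.35 0 0.003 0 0 0 0; 0.35 0 0.003 0 0 0 0; 0.35 0 0.003 0 0 0 0",
)

```text
time: 19.77
tcp_pos: [558.7, -84.2, 17.2]
orientation: [-179.7, 0.1, 6.6]
wrist_force: [-2.9, 21.8, 5.2]
grip_width: 32.7
```

Run:
```python
from h import *
go((-90,217.5,18,0))
```

```text
t 19.7667 world [558.7 -84.2  17.2] st [-94.5 217.1] rpy [-1.797e+02  8.000e-02  6.550e+00] F [-2.9 21.8  5.2]
[ 0.0045 -0.0004 -0.0008 -0.0053  0.0014 -0.0008]
```

Contact through block and tub to the right stop. Retreat and check.

Call:
drive_tool(
  rows="0.35 0 -0.006 0 0 0 0; 0.35 0 -0.015 0 0 0 0; 0.35 0 -0.03 0 0 0 0; 0.35 0 -0.05 -0.02 0 0 0; 0.35 0 -0.07 -0.05 0 0 0; 0.35 0 -0.1 -0.09 0 0 0; 0.35 0 -0.13 -0.12 0 0 0; 0.35 -0.02 -0.16 -0.15 0 0 0",
)

```text
time: 20.43
tcp_pos: [527.4, 64.8, 161.0]
orientation: [-179.7, 0.0, 6.5]
wrist_force: [0.7, -0.1, 0.7]
grip_width: 32.8
```

Call:
drive_tool(
  rows="0.35 -0.03 -0.02 -0.01 0 0 0; 0.35 -0.06 -0.05 -0.02 0 0 0; 0.35 -0.09 -0.08 -0.03 0 0 0; 0.35 -0.11 -0.11 -0.04 0 0 0; 0.35 -0.12 -0.14 -0.05 0 0 0; 0.35 -0.12 -0.17 -0.06 0 0 0; 0.35 -0.12 -0.2 -0.06 0 0 0; 0.35 -0.12 -0.2 -0.06 0 0 0",
)

```text
time: 21.1
tcp_pos: [384.5, 253.3, 222.6]
orientation: [-179.7, -0.1, 6.7]
wrist_force: [0.7, -0.1, 0.0]
grip_width: 33.0
```

Run:
```python
from h import *
go();look("f")
a=[]
for n in("scene","side"):
    x,c=load(n);p,(X,C)=grab(n)
    for nm,(xx,yy),lo,hi in(("bowl",(375,-369),30,60),("red",(366,139),20,32),("blue",(309,274),20,32)):
        f=lambda q:np.mean(q[(np.hypot(q[:,0]-xx,q[:,1]-yy)<75-30*(nm!="bowl"))&(q[:,2]>lo)&(q[:,2]<hi)],0).round(1)
        print(n,nm,f(x),f(X))
    # tub/stop gaps in station, from z slabs
    a=np.radians(TH);R=np.array([[np.cos(a),-np.sin(a)],[np.sin(a),np.cos(a)]])
    s=(X[:,:2]-CORNER)@R;m=yellow(C)&(X[:,2]>76)&(X[:,2]<86)&(abs(s).max(1)<400)
    w=(X[:,2]>20)&(X[:,2]<30)&~yellow(C)
    print(n,"tub y-left",np.percentile(s[m,1],99),"x far",np.percentile(s[m,0],99),"near",np.percentile(s[m,0],1),"right",np.percentile(s[m,1],1))
    b=w&(abs(s[:,0])<20)&(s[:,1]>160)&(s[:,1]<285);print("back wall face",np.percentile(s[b,0],[2,50]))
```

```text
t 21.1 world [384.5 253.3 222.6] st [-228.8  572.4] rpy [-1.7967e+02 -7.0000e-02  6.6900e+00] F [ 0.7 -0.1  0. ]
scene tub 300 [-88.9  70.6] (187, 153) ang 0.3
scene block 441 [-91.4 176.1] (103, 60) ang 0.0
side tub 159 [-81.2  75.3] (162, 157) ang -0.5
side block 279 [-92.8 181. ] (99, 64) ang -1.2
scene bowl [ 357.  -378.8   39.3] [ 355.9 -378.6   39.2]
scene red [368.9 137.9  24.7] [367.8 137.1  24.6]
scene blue [310.7 273.1  24.4] [310.3 273.   24.5]
scene tub y-left 146.40520811276835 x far 2.5045832211646766 near -178.80510099360464 right -3.8136299221336407
back wall face [0.27750329 5.15354098]
side bowl [ 378.3 -380.1   38.1] [nan nan nan]
side red [364.4 142.6  24.1] [364.8 142.8  24.3]
side blue [307.2 278.4  24.1] [307.5 278.4  24.2]
side tub y-left 152.64524453755735 x far -0.42059939757558495 near -157.10440689282288 right -1.668539341965931
back wall face [-0.68567025  2.47287889]
  return _methods._mean(a, axis=axis, dtype=dtype,
  ret = um.true_divide(
```

View pics/f.png

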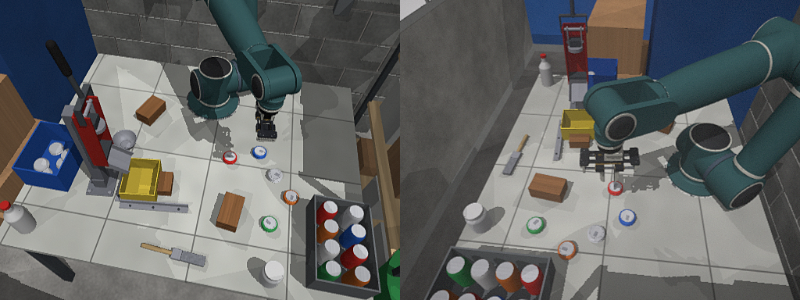

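The picture shows the tub (141,180) home in the corner with the block (166,183) flat against its left side, and the cans and bowl in place. Handing in.

```bash
python3 -c "
from rig import bot
print(bot.finish_job())"
```

```text
the job is handed in; nothing more can be done
None
```

I pushed the tub right, then back, into the corner of the stops. I then squared the block and pushed it flat against the tub's left side. The job was handed in after about 21 s with the arm clear of everything.

- **Tub:** the force rose firmly against the right stop (37 N) and the back stop (44 N). The last scene-camera fit put it at about x -89, y 71 mm, turned 0.3°, where home is x -90, y 75. The side camera gave y 75; its x of -81 is unreliable because the arm hid part of the tub.
- **Block:** it was pushed until the force rose to 22 N. The cameras put it about 105.6 mm from the tub's origin and parallel within 1°. The scene camera put it about 3 mm from the middle of the side; the side camera's tub x was not usable for that.
- **Bystanders:**
  - The bowl (scene camera only) and the red and blue cans (both cameras) moved about 1 mm or less, which is within measurement noise.
  - The side camera could not see the bowl at the end.
  - The silver, orange and green cans I checked only by eye in the last picture; they looked unmoved.

The two cameras disagree by about 4 mm in y. I took that as calibration and depth error, because the forces and the tool position at contact (within 1 mm of the predicted values) agree that the tub is home.

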